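# Pin down the clamp bar of a sieve shaker

## Task

Get the sieve stack ready for shaking: press the raised clamp bar all the way down into its fork, then push the ball-lock pin by its spring button right through the fork and the bar's eye until its shoulder meets the fork, and let go so that the button springs out and the balls lock. Only then fold the cam lever on the bar flat to clamp the stack. Leave the bottle, flask and dish where they are and the stack standing in its place.

Things in the scene. Friction and masses are not known exactly. Their poses are not given: they have to be found in the camera images.
- sieve_shaker: Sieve shaker, fixed: white housing 170 x 250 x 48 mm, on it a steel table with its top 64 mm up. Origin: centre of its underside on the worktop; x from the front panel to the back, y to its left. Hinge bracket at y = -85 mm; aluminium fork at y = +85 mm, cheeks 32 mm wide in y, 174 mm high: near cheek x = -51 to -27 mm, far cheek x = 12 to 22 mm, bores along x 158 mm up, 14.5 mm (near) and 17 mm (far).
- bar_hinge (a point): Point on the hinge axis of the clamp bar, at (0, -85, 158) mm in the shaker's frame. The hinge axis runs along the shaker's x.
- clamp_bar (a joint): Angle of the steel clamp bar (22 mm wide, 12 mm thick) about its hinge, rad: 0 = down on its stop, level, its eye (block 16 mm wide in x, 32 mm high, 17 mm bore, 170 mm from the hinge) in line with the fork's bores; starts raised, 0.5 to 0.85. The hinge is stiff (0.5 N m): the bar stays where it is left and takes 1 to 3 N on its tab to push down.
- bar_tab (a point): Centre of the upper face of the black grip tab (26 mm wide, 38 mm long, 14 mm thick) at the free end of the clamp bar, 207 mm from the hinge axis and 7 mm above the bar's middle line. It is the place to press the bar down. With the bar down it lies at (0, 122, 165) mm in the shaker's frame, outside the fork.
- lock_pin: Steel ball-lock pin, 125 mm long. Origin on its axis at the shoulder; x points along the 14 mm shank to the tip (90 mm away) and along the shaker's x. Ribbed head behind the shoulder: 32 mm across, 24 mm long. Two balls stand 4 mm out of the shank 78 mm from the shoulder. Starts parked, balls just through the near cheek, shoulder 49 mm short of it; oiled, slides easily, may turn on its axis.
- pin_button (a joint): Travel of the pin's button into the head, m: 0 = out (balls out), 0.006 = pressed (balls in). Spring 3 N, 6.6 N fully in; sliding the oiled pin adds 1 to 2 N. Balls out, the pin can neither enter the bar's eye nor come back out of a cheek; pushed by the button it slides in. With the shoulder home the balls are 5 mm past the far cheek and spring out on release.
- button_face (a point): Centre of the flat end of the steel button (20 mm in diameter, stands 11 mm out of the head, 5 mm when fully pressed), 35 mm behind the shoulder; it faces the robot (the shaker's -x).
- fork_mouth (a point): Centre of the bore on the outer face of the near cheek, at (-51, 85, 158) mm in the shaker's frame and with its axes. The pin's shoulder comes to this point when home.
- fork_exit (a point): Centre of the bore on the outer face of the far cheek, at (22, 85, 158) mm in the shaker's frame. The pin's tip stands 17 mm past it when home.
- pin_tip (a point): End of the pin's tip, on its axis.
- cam_lever (a joint): Angle of the cam lever above the bar, rad: 0 = folded flat along the bar, pointing to the hinge; starts at 0.85 to 1.15. It stays where it is left (0.2 N m of friction; about 5 N on its grip to fold it). Folding lowers the foot by 5 mm per rad.
- lever_pivot (a point): Pivot of the cam lever, on the bar 85 mm from the hinge axis and 16 mm above the bar's middle line; the pivot axis runs along the shaker's x.
- lever_tip (a point): Upper face of the lever's black grip (14 mm wide in x, 36 mm long, 9 mm thick), 60 mm from the pivot along the lever and 11.5 mm above the pivot's level when folded; place to push on.
- clamp_foot: Round black rubber foot, 32 mm in diameter, sprung, under the middle of the bar. Bar down and lever open, it hangs just over the stack's lid; lever folded, it presses the lid with about 15 N. Origin on the bar's middle line, sole 25.5 mm below.
- sieve_stack: Stack of a pan, two steel test sieves and a lid, 102 mm in diameter, 66 mm high, loose on the middle of the shaker's table between locating studs. Origin: centre of its underside.
- the_arm_lamp: Fixed desk lamp with a black disc foot, behind and to the right of the shaker; keep clear of it. Its arm reaches towards the robot over the worktop: the end is 162 mm in front (-x) of the origin, 30 mm wide, 278 to 300 mm above the worktop. Origin on the worktop.
- reagent_bottle: Bystander: 250 ml reagent bottle with a blue cap, 69 mm in diameter, 150 mm high; origin at the centre of its underside.
- petri_dish: Bystander: petri dish with lid, 61 mm in diameter, 15 mm high; origin at the centre of its underside.
- conical_flask: Bystander: conical flask, 68 mm in diameter, 113 mm high; origin at the centre of its underside.

How it is judged:
By the outcome, as a careful person would: the job done as asked, in the order asked, and still so for the second after the job is handed in, with the robot touching nothing.
It also fails if it takes over 46 s, if anything falls off the work surface, if the arm or the gripper's body presses on something with over 40 N, if the wrist force passes 120 N, or if a joint passes its speed limit or range.

## Robot

A 6-joint arm with a two-finger parallel gripper is mounted at the origin on a cart in front of the work surface, level with it; the furniture and walls round the work are solid. World frame = base frame: x ahead of the robot, y to its left, z up, the work surface at z = 0. Lengths are in m, angles in rad, forces in N, time in s.
With the tool pointing down it reaches from about 0.25 to 0.725 m from the base axis. Payload 4 kg.
Tool frame: the origin (TCP) lies at the very end of the fingers, on their centre line; the grasp point (between the pads) lies 19 mm behind it; z points along the fingers, x is the direction in which the jaws open and shut, and the axes are right-handed (so a half turn about z gives the same grasp; the last joint's range is limited). The gripper opens to 85 mm and grips with 20 to 120 N. Pads are 22 mm wide; open, the fingers measure 114 mm over their backs; the gripper's body (76 mm by 85 mm) begins 54 mm behind the grasp point. The pads swing forward as they close: fully open they stand 13 mm farther back than shut.
Start: joints at [-1.287, 0.241, 0.005, 1.335, 0, 1.571], TCP at [0.14, -0.48, 0.231] pointing down, gripper open.
Joint ranges: [-2.72, 2.72], [-1.05, 1.87], [-1.09, 1.28], [-1.99, 2.15], [-1.42, 1.44], [-3.14, 3.14]. Speed limits (rad/s): [2.79, 2.79, 3.14, 3.14, 3.14, 3.14].

## Interface

Orientations are given as a unit quaternion [x, y, z, w].
In Python, from workcell import sensors, vision, order gives the robot as it stands.
- The arm moves only by the tool step_arm, never from a script. Its argument "series" is a list of rows, each a list of 4 numbers: the shift along the tool's x, y, z in m, then the turn about the tool's z in rad. In form: [[x, y, z, roll], ...]. A call has exactly 8 rows; each row shifts and turns the commanded pose from where the row before left it, along the tool's axes as they then stand; what a row does not reach is not made up. A row lasts 1/10 s, in which the tool goes at most 50 mm and 8.59 degrees, less where a joint would pass 70% of its speed; a pose out of reach is approached as far as the arm can. A call with a gripper value outside its range is refused whole. "fingers" is the finger opening in m, from 0 to 0.0854, set as the call begins (left out, the last holds). The fingers move at their own pace and stop on an object; the grip force is fixed at half the most. Time passes only in rows, so rows that do not move let the fingers close, or fill a call up. It gives the time, the measured TCP pose, the force and the opening at its end, in the units of the state.
- sensors.get_obs(): the state, without advancing time (a new reading comes with each control period).
- vision.camera(name): name is "scene" or "top"; returns (picture, depth): 400x640x3 uint8, red, green, blue; 400x640 float32, m along the optical axis (not along the pixel's ray), 0 where there is no reading.
- vision.camera_info(name): a dict with "mtx" (3x3 intrinsics, pixels), "k1" (the pictures are not rectified: a ray, as slopes to the right and down, at radius r is drawn at 1 + k1 r^2 times it, then the intrinsics apply), "T" (4x4, takes a point from camera to world coordinates). Camera axes: x right, y up, looking along -z (the intrinsics and any distortion apply to the point x, -y, -z); pixel columns grow to the right and rows downward; lengths in m; the calibration is good to about 2 mm. A picture is of the moment at which its call begins. camera_info takes no time and is no camera call.
- order.job_done(): hands the job in, once; it reports no verdict.
The state is a dict: "clock": time; "joint_pos": joint angles; "joint_vel": joint speeds; "tau": joint torques, N m; "eef_pos": TCP position; "tool_rot": TCP orientation; "ft_force": force on the tool from outside, world axes, zero at the start; "ft_torque": the same for the moment, N m; "grip_width": finger opening in m.
Only numpy, scipy, OpenCV 4.12 (cv2) and the standard library are available. Lean on these libraries where they do the work, as an engineer would, in place of code of your own. Each camera call takes 0.05 s, during which the arm holds its last target. There are 200 camera calls.

## Working session

There is one attempt and no reset: what is moved stays moved. The work goes in short steps, Python scripts to look and compute and a tool call to move; the robot and the scene stay as the last step left them, time stands still between calls to the robot, and variables do not carry over. Pictures are saved under pics/ and viewed, about 8 in all and at most 12, crops included, and the job is handed in when it is done.

Besides the shell and the picture viewer there is one more tool, called after "Request:" by a JSON object that holds its "name" and its "arguments", one argument or row to a line. step_arm: Moves the arm, as the interface text tells. Its arguments: {"type":"object","properties":{"series":{"type":"array","items":{"type":"array","items":{"type":"number"}}},"fingers":{"type":"number"}},"required":["series"]}

```bash
mkdir -p pics
cat > h.py <<'E'
import numpy as np, cv2
from workcell import sensors, vision, order
def snap(n,f):
    p,d=vision.camera(n); cv2.imwrite(f'pics/{f}.png',p[:,:,::-1]); np.save(f'pics/{f}.npy',d); return p,d
def pt(n,u,v,d):
    c=vision.camera_info(n);K=np.array(c['mtx']);xd=np.array([(u-K[0,2])/K[0,0],(v-K[1,2])/K[1,1]])
    x=cv2.undistortPoints(np.array([[[u,v]]],float),K,np.array([c['k1'],0,0,0.]))[0,0]
    return (np.array(c['T'])@[x[0]*d,-x[1]*d,-d,1])[:3]
def px(n,P):
    c=vision.camera_info(n);K=np.array(c['mtx']);q=np.linalg.inv(np.array(c['T']))@[*P,1]
    s=np.array([q[0],-q[1]])/-q[2];s=s*(1+c['k1']*(s@s));return K[0,0]*s[0]+K[0,2],K[1,1]*s[1]+K[1,2],-q[2]
E
python3 - <<'E'
from h import *
for n in('scene','top'):
    snap(n,n+'0');c=vision.camera_info(n);print(n,np.round(c['mtx'],1).tolist(),c['k1'],np.round(c['T'],3).tolist())
o=sensors.get_obs();print(o['clock'],o['eef_pos'],o['tool_rot'],o['ft_force'])
E
```

```text
scene [[396.2, 0.0, 319.7], [0.0, 396.2, 193.2], [0.0, 0.0, 1.0]] -0.0828247390393718 [[-0.695, 0.372, -0.615, 0.063], [-0.719, -0.382, 0.581, 0.676], [-0.019, 0.846, 0.533, 0.618], [0.0, 0.0, 0.0, 1.0]]
top [[427.2, 0.0, 309.9], [0.0, 427.2, 195.5], [0.0, 0.0, 1.0]] -0.04427148771614142 [[-0.015, 0.987, -0.159, 0.397], [-1.0, -0.012, 0.02, 0.163], [0.018, 0.159, 0.987, 1.383], [0.0, 0.0, 0.0, 1.0]]
0.1 [ 0.13984977 -0.47948395  0.23050498] [ 7.99994015e-01 -6.00007275e-01 -7.35612429e-04 -5.52157813e-04] [-0.05167932  0.27443049  0.01090638]
```

View pics/scene0.png

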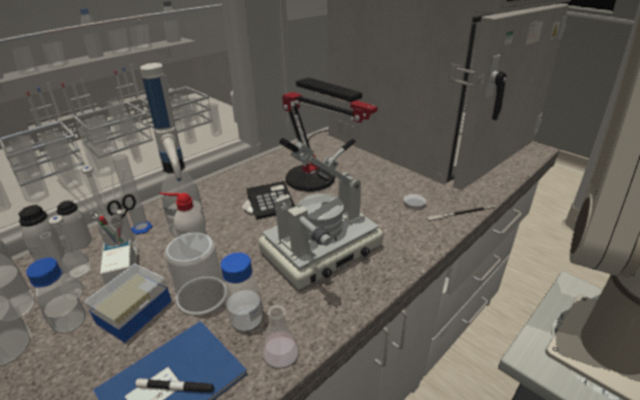

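View pics/top0.png

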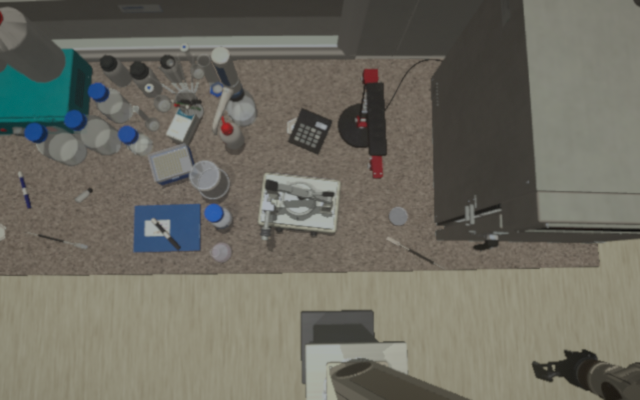

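The scene view shows the shaker at about (320,235), with the raised bar and lever above it. The top view shows it at about (300,203), the pin near (266,230), and the lamp to its right. Next I'll enlarge crops of both.

Run:
```python
import cv2
a=cv2.imread('pics/scene0.png')[125:295,245:395];b=cv2.imread('pics/top0.png')[165:255,245:355]
a=cv2.resize(a,None,fx=3.5,fy=3.5,interpolation=cv2.INTER_CUBIC);cv2.imwrite('pics/sc.png',cv2.convertScaleAbs(a,alpha=1.5))
b=cv2.resize(b,None,fx=6,fy=6,interpolation=cv2.INTER_CUBIC);cv2.imwrite('pics/tc.png',cv2.convertScaleAbs(b,alpha=1.3))
```

```text
(no output)
```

View pics/sc.png

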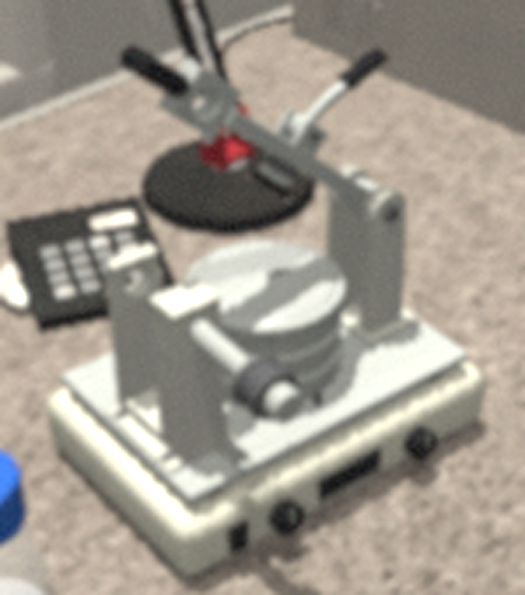

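View pics/tc.png

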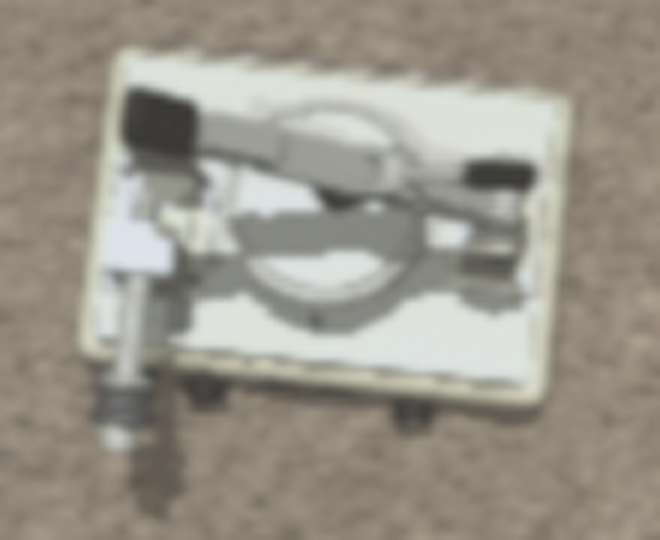

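```bash
cat > fit.py <<'E'
from h import *
from scipy.optimize import least_squares
S=lambda u,v:(245+u/3.5-.4,125+v/3.5-.4); T=lambda u,v:(245+u/6-.4,165+v/6-.4)
obs=[('top',T(118,48),(85,125,46)),('top',T(570,97),(85,-125,46)),('top',T(542,405),(-85,-125,46)),('top',T(82,350),(-85,125,46)),
('scene',S(150,300),(-27,101,174)),('scene',S(178,318),(-51,101,174)),('scene',S(218,300),(-51,69,174)),('scene',S(190,285),(-27,69,174)),
('scene',S(52,400),(85,125,46)),('scene',S(190,540),(-85,125,46)),('scene',S(483,375),(-85,-125,46)),
('scene',S(287,398),(-135,85,158)),('top',T(117,440),(-135,85,158)),]
def W(p,q):
    c,s=np.cos(p[2]),np.sin(p[2]); q=np.array(q)/1000; return np.array([p[0]+c*q[0]-s*q[1],p[1]+s*q[0]+c*q[1],q[2]])
res=lambda p:np.concatenate([np.array(px(n,W(p,q))[:2])-uv for n,uv,q in obs])
r=least_squares(res,[.4,.2,0],loss='soft_l1')
p=r.x
if __name__=='__main__':
    print(p);print(np.round(res(p).reshape(-1,2),1).tolist())
    def tab(a,r=207,h=7): return (0,-85+r*np.cos(a)-h*np.sin(a),158+r*np.sin(a)+h*np.cos(a))
    def lev(a,b):
        y=85;z=16;x2=-60*np.cos(b)+11.5*np.sin(b)*1;z2=60*np.sin(b)+11.5*np.cos(b)
        return tab(a,85+x2,16+z2)
    f=lambda q:np.concatenate([np.array(px('scene',W(p,tab(q[0])))[:2])-S(155,68),np.array(px('top',W(p,tab(q[0])))[:2])-T(162,120)])
    g=least_squares(f,[.6]);print('bar',g.x,np.round(g.fun,1),W(p,tab(g.x[0])))
    f2=lambda q:np.concatenate([np.array(px('scene',W(p,lev(g.x[0],q[0])))[:2])-S(362,66),np.array(px('top',W(p,lev(g.x[0],q[0])))[:2])-T(500,173)])
    k=least_squares(f2,[1.]);print('lever',k.x,np.round(k.fun,1),W(p,lev(g.x[0],k.x[0])))
    for nm,q in dict(tabdown=(0,122,165),button=(-135,85,158),buttonhome=(-86,85,158),levflat=lev(0,0),levopen=lev(0,k.x[0])).items():print(nm,np.round(W(p,q),4))
    # lamp depth check
    for n,u,v in [('top',376,168),('top',362,125),('scene',368,108)]:
        d=np.load(f'pics/{n}0.npy');print(n,u,v,np.round(pt(n,u,v,d[v,u]),3))
    for u,v in [(117,440),(162,120)]:
        x=T(u,v);d=np.load('pics/top0.npy');i,j=round(x[0]),round(x[1]);print(np.round(pt('top',i,j,d[j,i]),3))
E
python3 fit.py
```

```text
[ 0.59261158  0.17528514 -0.11568462]
[[-2.6, -0.9], [-0.1, -1.1], [-0.3, 0.5], [-3.0, 1.5], [0.1, -0.7], [-1.0, -0.4], [0.9, -1.1], [1.9, -2.1], [-3.7, -1.5], [-1.4, -0.5], [2.5, -0.7], [1.3, 1.3], [-1.3, 1.7]]
bar [0.7014543] [ 1.1 -0.  -1.2  0.5] [0.60053112 0.24343747 0.2969305 ]
lever [1.02880948] [ 1.8 -1.1  0.1  0.3] [0.58297236 0.09233387 0.25525716]
tabdown [0.6067 0.2965 0.165 ]
button [0.4683 0.2753 0.158 ]
buttonhome [0.517  0.2696 0.158 ]
levflat [0.5857 0.1157 0.1855]
levopen [0.5902 0.1543 0.2313]
top 376 168 [ 0.644 -0.033  0.293]
top 362 125 [ 0.845 -0.038  0.041]
scene 368 108 [ 0.629 -0.02   0.291]
[0.473 0.271 0.166]
[0.6   0.239 0.301]
```

```bash
python3 - <<'E'
s=open('fit.py').read()
s=s.replace("res=lambda p:np.concatenate([np.array(px(n,W(p,q))[:2])-uv for n,uv,q in obs])","""def adj(p,q): return q if q[2]!=46 else (q[0]-np.sign(q[0])*p[3]*1000,q[1]-np.sign(q[1])*p[3]*1000,46)
res=lambda p:np.concatenate([np.array(px(n,W(p,adj(p,q)))[:2])-uv for n,uv,q in obs])""").replace("[.4,.2,0]","[.5,.2,0,.005]")
s+="""
    tt=np.load('pics/top0.npy');P=np.array([pt('top',u,v,tt[v,u]) for u in range(255,345) for v in range(168,240)])
    c,s_=np.cos(p[2]),np.sin(p[2]);L=(P-[p[0],p[1],0]);X=L[:,0]*c+L[:,1]*s_;Y=-L[:,0]*s_+L[:,1]*c
    for nm,m in dict(tabletop=abs(P[:,2]-.064)<.004,pin=(abs(P[:,2]-.165)<.01)&(X<-.06),head=(P[:,2]>.166)&(X<-.09),cheek=(abs(P[:,2]-.174)<.005)&(X>-.06)&(X<.03)&(Y>.06),lid=(abs(P[:,2]-.13)<.006)&(abs(Y)<.06)).items():
        print(nm,m.sum(),X[m].min().round(3),X[m].max().round(3),Y[m].min().round(3),Y[m].max().round(3),np.median(X[m]).round(4),np.median(Y[m]).round(4),np.median(P[m,2]).round(4))
"""
open('fit.py','w').write(s)
E
python3 fit.py
```

```text
[ 0.59215955  0.17453296 -0.1228017   0.00409393]
[[-1.0, 0.3], [-1.1, 0.4], [-1.4, -0.5], [-1.5, 0.2], [0.3, -0.9], [-0.9, -0.6], [1.0, -1.2], [2.1, -2.2], [-0.9, -1.6], [-0.9, -2.7], [0.5, -0.7], [1.1, 1.3], [-1.3, 1.7]]
bar [0.69821516] [ 1.2  0.1 -1.1  0.5] [0.60061895 0.24307303 0.29643221]
lever [1.04784703] [ 2.1 -1.4  0.   0.6] [0.58204075 0.09254805 0.25625559]
tabdown [0.6071 0.2956 0.165 ]
button [0.4686 0.2754 0.158 ]
buttonhome [0.5172 0.2694 0.158 ]
levflat [0.5848 0.115  0.1855]
levopen [0.5897 0.1547 0.2317]
top 376 168 [ 0.644 -0.033  0.293]
top 362 125 [ 0.845 -0.038  0.041]
scene 368 108 [ 0.629 -0.02   0.291]
[0.473 0.271 0.166]
[0.6   0.239 0.301]Traceback (most recent call last):
  File "fit.py", line 31, in <module>
    tt=np.load('pics/top0.npy');P=np.array([pt('top',u,v,tt[v,u]) for u in range(255,345) for v in range(168,240)])
                                            ~~^^^^^^^^^^^^^^^^^^^
  File "h.py", line 6, in pt
    c=vision.camera_info(n);K=np.array(c['mtx']);xd=np.array([(u-K[0,2])/K[0,0],(v-K[1,2])/K[1,1]])
ValueError: time passes only in moves, steps and waits
```

```bash
cat >> h.py <<'E'
def plan(a0,p0,wps,droll,n):
    # a0: angle of tool x in world; tool down. wps: list of world points; roll droll/row until done
    pts=[np.array(p0)]
    for w,k in wps:
        s=pts[-1]; pts+= [s+(np.array(w)-s)*(i+1)/k for i in range(k)]
    a=a0; left=droll
    for q,r in zip(pts[:-1],pts[1:]):
        d=r-q; x=np.array([np.cos(a),np.sin(a),0]); y=np.array([np.sin(a),-np.cos(a),0])
        ro=np.clip(left,-.145,.145); left-=ro
        print([round(float(v),3) for v in (d@x,d@y,-d[2],ro)],end=', '); a-=ro
    print(left,a)
E
python3 - <<'E'
from h import *
o=sensors.get_obs();q=o['tool_rot'];from scipy.spatial.transform import Rotation as R
M=R.from_quat(q).as_matrix();a=np.arctan2(M[1,0],M[0,0]);print(a,M.round(3).tolist())
yaw=-.122; plan(a,o['eef_pos'],[((.14,-.47,.28),2),((.38,.02,.40),14),((.50,.22,.40),8)],-(yaw+np.pi/2-a),24)
E
```

```text
-1.2870210386066283 [[0.28, -0.96, -0.001], [-0.96, -0.28, 0.002], [-0.002, -0.0, -1.0]]
[-0.005, -0.001, -0.025, -0.145], [-0.004, -0.002, -0.025, -0.145], [-0.02, -0.033, -0.009, -0.145], [-0.015, -0.036, -0.009, -0.145], [-0.01, -0.038, -0.009, -0.145], [-0.004, -0.039, -0.009, -0.145], [0.001, -0.039, -0.009, -0.145], [0.007, -0.038, -0.009, -0.145], [0.013, -0.037, -0.009, -0.145], [0.018, -0.035, -0.009, -0.145], [0.023, -0.032, -0.009, -0.145], [0.027, -0.028, -0.009, -0.145], [0.031, -0.024, -0.009, -0.145], [0.034, -0.019, -0.009, -0.145], [0.036, -0.014, -0.009, -0.145], [0.038, -0.009, -0.009, -0.145], [0.029, 0.0, -0.0, -0.145], [0.029, 0.004, -0.0, -0.145], [0.028, 0.008, -0.0, -0.126], [0.027, 0.012, -0.0, 0.0], [0.027, 0.012, -0.0, 0.0], [0.027, 0.012, -0.0, 0.0], [0.027, 0.012, -0.0, 0.0], [0.027, 0.012, -0.0, 0.0], 0.0 1.4487963267948964
```

Request:
{"name": "step_arm", "arguments": {
  "series": [
    [-0.005, -0.001, -0.025, -0.145],
    [-0.004, -0.002, -0.025, -0.145],
    [-0.02, -0.033, -0.009, -0.145],
    [-0.015, -0.036, -0.009, -0.145],
    [-0.01, -0.038, -0.009, -0.145],
    [-0.004, -0.039, -0.009, -0.145],
    [0.001, -0.039, -0.009, -0.145],
    [0.007, -0.038, -0.009, -0.145]
  ],
  "fingers": 0
}}

```text
clock: 0.9
eef_pos: [0.242, -0.2586, 0.3354]
tool_rot: [0.998, -0.061, -0.0, -0.0]
ft_force: [1.0, 0.9, -0.7]
grip_width: -0.0001
```

Request:
{"name": "step_arm", "arguments": {
  "series": [
    [0.013, -0.037, -0.009, -0.145],
    [0.018, -0.035, -0.009, -0.145],
    [0.023, -0.032, -0.009, -0.145],
    [0.027, -0.028, -0.009, -0.145],
    [0.031, -0.024, -0.009, -0.145],
    [0.034, -0.019, -0.009, -0.145],
    [0.036, -0.014, -0.009, -0.145],
    [0.038, -0.009, -0.009, -0.145]
  ]
}}

```text
clock: 1.7
eef_pos: [0.3806, 0.0217, 0.4074]
tool_rot: [0.868, 0.497, -0.0, 0.0]
ft_force: [0.5, -0.4, -0.0]
grip_width: -0.0002
```

Request:
{"name": "step_arm", "arguments": {
  "series": [
    [0.029, 0, 0, -0.145],
    [0.029, 0.004, 0, -0.145],
    [0.028, 0.008, 0, -0.126],
    [0.027, 0.012, 0, 0],
    [0.027, 0.012, 0, 0],
    [0.027, 0.012, 0, 0],
    [0.027, 0.012, 0, 0],
    [0.027, 0.012, 0, 0]
  ]
}}

```text
clock: 2.5
eef_pos: [0.501, 0.2232, 0.4067]
tool_rot: [0.749, 0.663, -0.001, -0.0]
ft_force: [0.7, -0.4, 0.5]
grip_width: 0.0
```

```bash
cat >> h.py <<'E'
PS=(.5922,.1745,-.122)
def toS(P,p=PS):
    c,s=np.cos(p[2]),np.sin(p[2]);d=np.array(P)-[p[0],p[1],0];return np.array([c*d[0]+s*d[1],-s*d[0]+c*d[1],d[2]])*1000
def rows(p0,pts):
    p0=np.array(p0,float)
    for q in pts:
        d=np.array(q)-p0;print([round(float(v)/1000,4) for v in (d[1],d[0],-d[2])]+[0],end=', ');p0=np.array(q,float)
    print()
E
python3 - <<'E'
from h import *
s=toS(sensors.get_obs()['eef_pos']);print(s)
pts=[s+(np.array([0,62,318])-s)*(i+1)/8 for i in range(8)];rows(s,pts)
def f(a):
    k=a/.7;return np.array([0,-85+207*np.cos(a)-7*np.sin(a)-6*k,158+207*np.sin(a)+7*np.cos(a)+6*k])
arc=[f(a) for a in np.linspace(.73,0,25)];print(arc[0]);rows([0,62,318],arc)
E
```

```text
[-96.4337772   37.26939066 406.70222999]
[0.0031, 0.0121, 0.0111, 0], [0.0031, 0.0121, 0.0111, 0], [0.0031, 0.0121, 0.0111, 0], [0.0031, 0.0121, 0.0111, 0], [0.0031, 0.0121, 0.0111, 0], [0.0031, 0.0121, 0.0111, 0], [0.0031, 0.0121, 0.0111, 0], [0.0031, 0.0121, 0.0111, 0], 
[  0.          58.32587098 307.51537812]
[-0.0037, 0.0, 0.0105, 0], [0.0045, 0.0, 0.0049, 0], [0.0044, 0.0, 0.005, 0], [0.0043, 0.0, 0.0051, 0], [0.0041, 0.0, 0.0052, 0], [0.004, 0.0, 0.0054, 0], [0.0038, 0.0, 0.0055, 0], [0.0036, 0.0, 0.0056, 0], [0.0035, 0.0, 0.0057, 0], [0.0033, 0.0, 0.0058, 0], [0.0031, 0.0, 0.0059, 0], [0.003, 0.0, 0.0059, 0], [0.0028, 0.0, 0.006, 0], [0.0026, 0.0, 0.0061, 0], [0.0024, 0.0, 0.0062, 0], [0.0023, 0.0, 0.0062, 0], [0.0021, 0.0, 0.0063, 0], [0.0019, 0.0, 0.0063, 0], [0.0017, 0.0, 0.0064, 0], [0.0015, 0.0, 0.0064, 0], [0.0013, 0.0, 0.0065, 0], [0.0011, 0.0, 0.0065, 0], [0.001, 0.0, 0.0065, 0], [0.0008, 0.0, 0.0065, 0], [0.0006, 0.0, 0.0066, 0],
```

Request:
{"name": "step_arm", "arguments": {
  "series": [
    [0.003, 0.012, 0.011, 0],
    [0.003, 0.012, 0.011, 0],
    [0.003, 0.012, 0.011, 0],
    [0.003, 0.012, 0.011, 0],
    [0.003, 0.012, 0.011, 0],
    [0.003, 0.012, 0.011, 0],
    [0.003, 0.012, 0.011, 0],
    [0.003, 0.012, 0.011, 0]
  ]
}}

```text
clock: 3.3
eef_pos: [0.5999, 0.2342, 0.3184]
tool_rot: [0.749, 0.663, 0.0, -0.0]
ft_force: [-0.1, 0.0, -0.1]
grip_width: 0.0003
```

Request:
{"name": "step_arm", "arguments": {
  "series": [
    [-0.003, 0, 0.0105, 0],
    [0.0045, 0, 0.005, 0],
    [0.0045, 0, 0.005, 0],
    [0.0045, 0, 0.005, 0],
    [0.004, 0, 0.005, 0],
    [0.004, 0, 0.0055, 0],
    [0.004, 0, 0.0055, 0],
    [0.0035, 0, 0.0055, 0]
  ]
}}

```text
clock: 4.1
eef_pos: [0.6021, 0.2609, 0.2722]
tool_rot: [0.749, 0.663, 0.001, -0.0]
ft_force: [-0.3, -0.2, 0.6]
grip_width: 0.0003
```

```bash
cat >> h.py <<'E'
def crop(n,f,x0,y0,x1,y1,k,al=1.5):
    p,d=snap(n,f);cv2.imwrite(f'pics/{f}c.png',cv2.convertScaleAbs(cv2.resize(p[y0:y1,x0:x1,::-1],None,fx=k,fy=k,interpolation=cv2.INTER_CUBIC),alpha=al));return p,d
E
python3 - <<'E'
from h import *
crop('scene','s1',245,100,395,270,3.5);print(toS(sensors.get_obs()['eef_pos']))
E
```

```text
[ -1.13007903  87.29187733 270.85852055]
```

View pics/s1c.png

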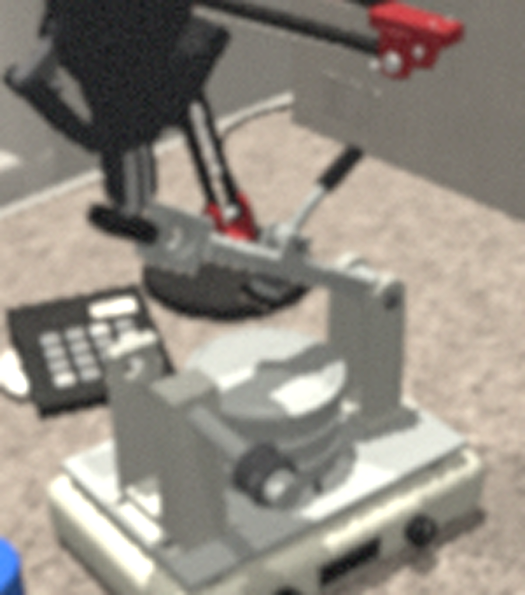

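The closed fingers rest on the tab at crop (130,205). The bar has come down and is about 0.5 rad up, and the pin is untouched. I'll carry on down.

Request:
{"name": "step_arm", "arguments": {
  "series": [
    [0.004, 0, 0.0055, 0],
    [0.0035, 0, 0.006, 0],
    [0.0035, 0, 0.006, 0],
    [0.003, 0, 0.006, 0],
    [0.003, 0, 0.006, 0],
    [0.003, 0, 0.006, 0],
    [0.0025, 0, 0.006, 0],
    [0.0025, 0, 0.006, 0]
  ]
}}

```text
clock: 4.95
eef_pos: [0.6051, 0.2852, 0.2243]
tool_rot: [0.749, 0.663, -0.0, -0.0]
ft_force: [-0.8, -0.6, 1.4]
grip_width: 0.0005
```

Request:
{"name": "step_arm", "arguments": {
  "series": [
    [0.002, 0, 0.0065, 0],
    [0.002, 0, 0.0065, 0],
    [0.0015, 0, 0.0065, 0],
    [0.0015, 0, 0.0065, 0],
    [0.001, 0, 0.0065, 0],
    [0.001, 0, 0.0065, 0],
    [0.0005, 0, 0.0065, 0],
    [0.0005, 0, 0.0065, 0]
  ]
}}

```text
clock: 5.75
eef_pos: [0.6063, 0.2951, 0.1723]
tool_rot: [0.749, 0.663, 0.0, -0.0]
ft_force: [-0.7, 0.5, 0.4]
grip_width: -0.0001
```

Now at z = 172 mm, so 7 mm remain. I'll press slowly to the stop.

Request:
{"name": "step_arm", "arguments": {
  "series": [
    [0, 0, 0.002, 0],
    [0, 0, 0.002, 0],
    [0, 0, 0.002, 0],
    [0, 0, 0.001, 0],
    [0, 0, 0.001, 0],
    [0, 0, 0.001, 0],
    [0, 0, 0.001, 0],
    [0, 0, 0, 0]
  ]
}}

```text
clock: 6.55
eef_pos: [0.6064, 0.2949, 0.1651]
tool_rot: [0.749, 0.663, 0.001, 0.0]
ft_force: [-3.6, -0.6, 7.5]
grip_width: -0.0002
```

Request:
{"name": "step_arm", "arguments": {
  "series": [
    [0, 0, 0.001, 0],
    [0, 0, 0.001, 0],
    [0, 0, 0, 0],
    [0, 0, 0, 0],
    [0, 0, 0, 0],
    [0, 0, 0, 0],
    [0, 0, 0, 0],
    [0, 0, 0, 0]
  ]
}}

```text
clock: 7.35
eef_pos: [0.6064, 0.2949, 0.165]
tool_rot: [0.749, 0.663, 0.002, 0.001]
ft_force: [-5.8, -1.7, 14.5]
grip_width: -0.0001
```

Request:
{"name": "step_arm", "arguments": {
  "series": [
    [0, 0, -0.02, 0],
    [0, 0, -0.03, 0],
    [-0.004, -0.015, -0.03, 0],
    [-0.006, -0.035, 0, 0],
    [-0.008, -0.04, 0, 0],
    [-0.008, -0.04, 0, 0],
    [-0.006, -0.035, 0, 0],
    [-0.004, -0.015, 0, 0]
  ]
}}

```text
clock: 8.15
eef_pos: [0.4203, 0.2806, 0.2413]
tool_rot: [0.748, 0.663, -0.0, -0.0]
ft_force: [0.1, 0.3, 0.6]
grip_width: 0.0002
```

Request:
{"name": "step_arm", "arguments": {
  "series": [
    [0, 0, 0.015, 0],
    [0, 0, 0.02, 0],
    [0, 0, 0.02, 0],
    [0, 0, 0.02, 0],
    [0, 0, 0.015, 0],
    [0, 0, 0.008, 0],
    [0, 0, 0, 0],
    [0, 0, 0, 0]
  ]
}}

```text
clock: 8.95
eef_pos: [0.4236, 0.2812, 0.1434]
tool_rot: [0.749, 0.663, 0.0, 0.0]
ft_force: [-0.5, 0.8, 0.8]
grip_width: -0.0002
```

Run:
```python
from h import *
crop('scene','s2',245,120,395,290,3.5);crop('top','t2',245,165,355,255,6,1.3);print(toS(sensors.get_obs()['eef_pos']))
a=cv2.imread('pics/s2c.png')[:,:];b=cv2.imread('pics/t2c.png');b=cv2.resize(b,(525*0+440,360));c=np.zeros((595,800,3),np.uint8);a=cv2.resize(a,(360,408));c[:408,:360]=a;c[:360,360:]=b;cv2.imwrite('pics/m2.png',c[:410])
```

```text
[-180.01978767   85.68259174  143.82848403]
```

View pics/m2.png

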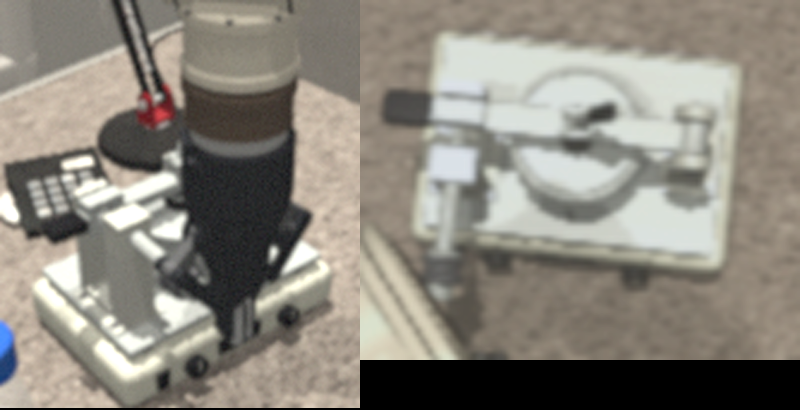

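The bar is down in the fork, with its tab at (410,107). The pin is still parked, with its button at (440,292), and the fingers stand in front of it.

Run:
```python
from h import *
def Z(n,u,v,z):
    a,b=pt(n,u,v,.5),pt(n,u,v,2.);t=(z-a[2])/(b[2]-a[2]);return a+(b-a)*t
t=lambda u,v:(245+(u-360)/4-.4,165+v/4-.4)
for nm,u,v,z in [('tab 0,122',409,107,.165),('button -135,85',441,292,.158),('head ',446,268,.158),('shank',453,215,.158),('cheekN -39,85',454,165,.174),('cheekF 17,85',462,98,.174)]:
    print(nm,toS(Z('top',*t(u,v),z)).round(1))
```

```text
tab 0,122 [  0.7 118.6 165. ]
button -135,85 [-128.7   79.9  158. ]
head  [-111.3   78.5  158. ]
shank [-72.9  78.1 158. ]
cheekN -39,85 [-38.9  80.3 174. ]
cheekF 17,85 [  9.9  80.6 174. ]
```

Request:
{"name": "step_arm", "arguments": {
  "series": [
    [-0.003, 0.004, 0, 0],
    [0, 0.006, 0, 0],
    [0, 0.006, 0, 0],
    [0, 0.006, 0, 0],
    [0, 0.004, 0, 0],
    [0, 0.003, 0, 0],
    [0, 0.003, 0, 0],
    [0, 0.003, 0, 0]
  ]
}}

```text
clock: 9.85
eef_pos: [0.4578, 0.2737, 0.1427]
tool_rot: [0.749, 0.663, -0.0, -0.0]
ft_force: [0.4, 0.1, 0.4]
grip_width: 0.0001
```

Request:
{"name": "step_arm", "arguments": {
  "series": [
    [0, 0.003, 0, 0],
    [0, 0.003, 0, 0],
    [0, 0.003, 0, 0],
    [0, 0.003, 0, 0],
    [0, 0.003, 0, 0],
    [0, 0.003, 0, 0],
    [0, 0.003, 0, 0],
    [0, 0.003, 0, 0]
  ]
}}

```text
clock: 10.65
eef_pos: [0.4823, 0.2709, 0.143]
tool_rot: [0.749, 0.663, 0.001, 0.0]
ft_force: [-0.3, 0.3, 0.4]
grip_width: 0.0005
```

Run:
```python
from h import *
crop('scene','s3',245,120,395,290,3.5);crop('top','t3',245,165,355,255,6,1.3);o=sensors.get_obs();print(toS(o['eef_pos']),o['ft_force'])
a=cv2.imread('pics/s3c.png');b=cv2.imread('pics/t3c.png');c=np.zeros((410,800,3),np.uint8);c[:408,:360]=cv2.resize(a,(360,408));c[:360,360:]=cv2.resize(b,(440,360));cv2.imwrite('pics/m3.png',c)
```

```text
[-120.50553471   82.32064655  143.03987931] [-0.61469702  0.09526639  0.07102748]
```

View pics/m3.png

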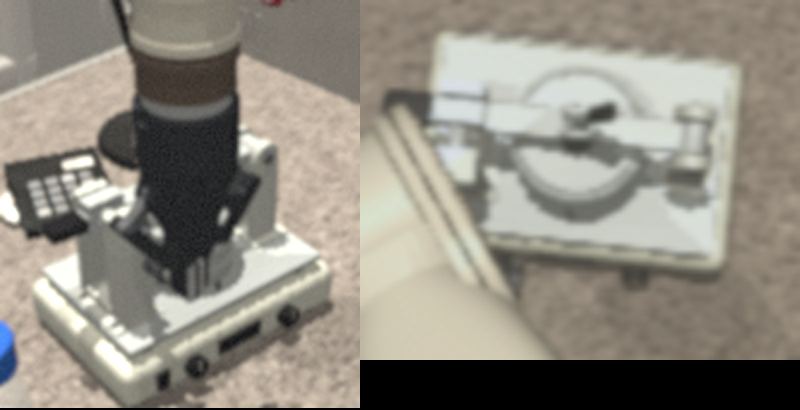

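The top view is blocked by the wrist. In the scene view the fingers at (190,285) are up against the head, and the force is still low. I'll go on in small steps and watch the force.

Request:
{"name": "step_arm", "arguments": {
  "series": [
    [0, 0.001, 0, 0],
    [0, 0.001, 0, 0],
    [0, 0.001, 0, 0],
    [0, 0.001, 0, 0],
    [0, 0.001, 0, 0],
    [0, 0.001, 0, 0],
    [0, 0.001, 0, 0],
    [0, 0.001, 0, 0]
  ]
}}

```text
clock: 11.55
eef_pos: [0.4895, 0.2699, 0.1428]
tool_rot: [0.749, 0.663, -0.0, 0.0]
ft_force: [-0.8, 0.4, 0.1]
grip_width: 0.0003
```

Run:
```python
from h import *
crop('scene','s4',265,190,345,260,9,1.8);print(toS(sensors.get_obs()['eef_pos']))
d=np.load('pics/s4.npy')
P=[]
for v in range(195,250,2):
  for u in range(285,335,1):
    if d[v,u]>0:
      q=toS(pt('scene',u,v,d[v,u]));
      if 140<q[2]<180 and q[0]<-30 and 55<q[1]<120: P.append((u,v,*q.round(0).astype(int)))
for r in P[::4]:print(*r,end='; ')
```

```text
[-113.42202028   82.1832554   142.77793722]
304 209 -44 74 172; 306 211 -51 74 171; 307 213 -50 71 165; 307 215 -50 71 160; 292 217 -41 101 163; 290 219 -34 102 155; 294 219 -49 102 164; 310 219 -78 83 171; 293 221 -45 102 157; 297 221 -50 95 156; 292 223 -41 102 149; 296 223 -52 99 154; 300 223 -55 92 152; 294 225 -49 103 149; 298 225 -50 94 146; 302 225 -72 99 161; 295 227 -51 102 145; 302 227 -76 102 160; 306 227 -82 97 161; 327 227 -124 78 177; 304 229 -79 99 156; 308 229 -93 99 164; 321 229 -124 92 179; 325 229 -125 84 176; 303 231 -77 101 150; 307 231 -92 101 159; 311 231 -96 95 159; 315 231 -112 97 170; 319 231 -121 94 174; 323 231 -126 89 174; 327 231 -125 79 169; 308 233 -95 101 157; 312 233 -101 96 158; 316 233 -117 98 168; 320 233 -120 92 168; 324 233 -126 87 169; 328 233 -122 75 160; 311 235 -94 94 148; 315 235 -115 99 163; 319 235 -121 95 165; 323 235 -126 89 165; 327 235 -125 79 160; 315 237 -111 96 154; 319 237 -120 94 160; 323 237 -124 87 158; 327 237 -126 80 155; 316 239 -117 99 155; 320 239 -120 91 153; 324 239 -124 86 153; 317 241 -118 97 150; 321 241 -122 91 149; 325 241 -124 83 147; 320 243 -120 92 144;
```

View pics/s4c.png

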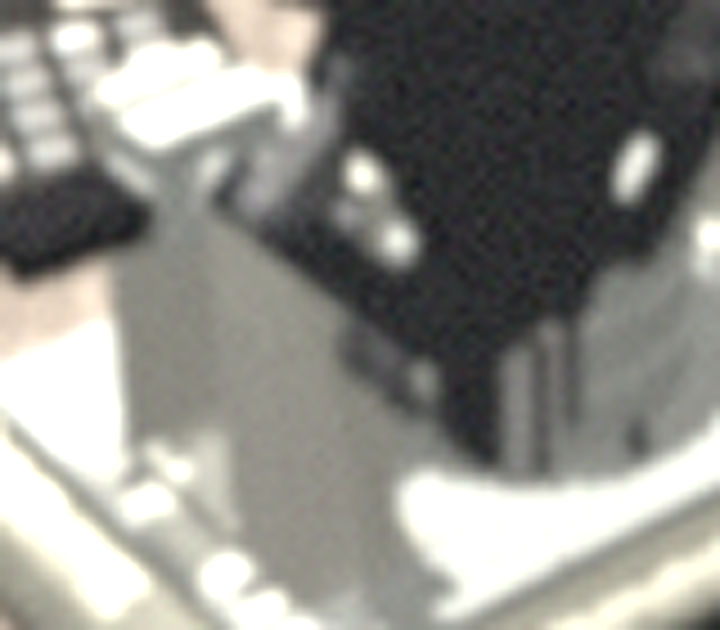

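Run:
```python
from h import *
c,s=np.cos(PS[2]),np.sin(PS[2])
for x in (-51,-60,-65,-70,-75,-80,-85,-90,-100,-105,-110,-120,-135):
    q=np.array([x,83,158])/1000;P=(PS[0]+c*q[0]-s*q[1],PS[1]+s*q[0]+c*q[1],q[2]);u=px('scene',P);print(x,round((u[0]-265)*9),round((u[1]-190)*9),end=' | ')
```

```text
-51 338 254 | -60 361 273 | -65 374 283 | -70 388 294 | -75 401 305 | -80 415 316 | -85 429 327 | -90 442 338 | -100 471 360 | -105 485 372 | -110 499 383 | -120 528 406 | -135 573 442 |
```

The visible head spans x ≈ -72 to -96 mm and the finger's front face is at about -102 mm. So the shoulder is roughly 20 mm short of home, and I'll keep pushing.

Request:
{"name": "step_arm", "arguments": {
  "series": [
    [0, 0.002, 0, 0],
    [0, 0.002, 0, 0],
    [0, 0.002, 0, 0],
    [0, 0.002, 0, 0],
    [0, 0.002, 0, 0],
    [0, 0.002, 0, 0],
    [0, 0.001, 0, 0],
    [0, 0.001, 0, 0]
  ]
}}

```text
clock: 12.4
eef_pos: [0.5034, 0.2682, 0.1428]
tool_rot: [0.749, 0.663, -0.0, -0.0]
ft_force: [-1.6, 0.0, 0.0]
grip_width: -0.0003
```

Request:
{"name": "step_arm", "arguments": {
  "series": [
    [0, 0.001, 0, 0],
    [0, 0.001, 0, 0],
    [0, 0.001, 0, 0],
    [0, 0.001, 0, 0],
    [0, 0.001, 0, 0],
    [0, 0, 0, 0],
    [0, 0, 0, 0],
    [0, 0, 0, 0]
  ]
}}

```text
clock: 13.2
eef_pos: [0.5078, 0.2676, 0.1426]
tool_rot: [0.749, 0.663, -0.0, -0.0]
ft_force: [-3.8, 0.6, -0.3]
grip_width: -0.0001
```

Run:
```python
from h import *
crop('scene','s5',265,180,345,250,9,1.8);o=sensors.get_obs();print(toS(o['eef_pos']),o['ft_force'])
```

```text
[-95.07969348  82.1253742  142.61853841] [-3.03915039  0.22932458 -0.45382543]
```

View pics/s5c.png

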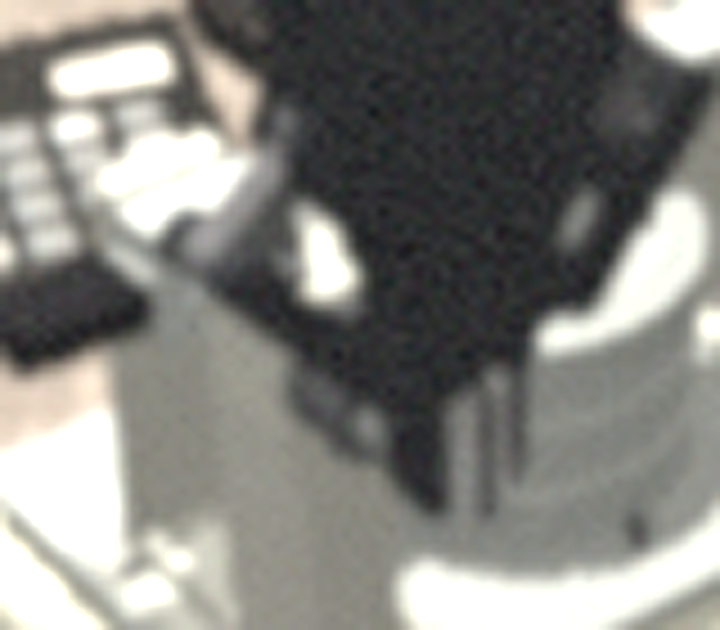

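Request:
{"name": "step_arm", "arguments": {
  "series": [
    [0, 0.001, 0, 0],
    [0, 0.001, 0, 0],
    [0, 0.001, 0, 0],
    [0, 0.001, 0, 0],
    [0, 0, 0, 0],
    [0, 0, 0, 0],
    [0, 0, 0, 0],
    [0, 0, 0, 0]
  ]
}}

```text
clock: 14.05
eef_pos: [0.5115, 0.2671, 0.1426]
tool_rot: [0.749, 0.663, -0.001, -0.001]
ft_force: [-5.5, 0.7, -0.1]
grip_width: 0.0003
```

Request:
{"name": "step_arm", "arguments": {
  "series": [
    [0, 0.001, 0, 0],
    [0, 0.001, 0, 0],
    [0, 0.001, 0, 0],
    [0, 0, 0, 0],
    [0, 0, 0, 0],
    [0, 0, 0, 0],
    [0, 0, 0, 0],
    [0, 0, 0, 0]
  ]
}}

```text
clock: 14.85
eef_pos: [0.513, 0.2669, 0.1423]
tool_rot: [0.749, 0.663, -0.002, -0.002]
ft_force: [-9.1, 1.4, 2.2]
grip_width: 0.0002
```

Request:
{"name": "step_arm", "arguments": {
  "series": [
    [0, 0.001, 0, 0],
    [0, 0.001, 0, 0],
    [0, 0.001, 0, 0],
    [0, 0, 0, 0],
    [0, 0, 0, 0],
    [0, 0, 0, 0],
    [0, 0, 0, 0],
    [0, 0, 0, 0]
  ]
}}

```text
clock: 15.65
eef_pos: [0.513, 0.2667, 0.1416]
tool_rot: [0.748, 0.663, -0.004, -0.004]
ft_force: [-15.5, 3.0, 3.4]
grip_width: -0.0001
```

Hard stop at x ≈ -90 mm against the -91 mm expected for home. I'll back off straight and check the pin.

Request:
{"name": "step_arm", "arguments": {
  "series": [
    [0, -0.004, 0, 0],
    [0, -0.006, 0, 0],
    [0, -0.01, 0, 0],
    [0, -0.02, 0, 0],
    [0, -0.03, 0, 0],
    [0, -0.03, -0.01, 0],
    [-0.01, -0.02, -0.04, 0],
    [-0.03, -0.01, -0.04, 0]
  ]
}}

```text
clock: 16.45
eef_pos: [0.3839, 0.244, 0.233]
tool_rot: [0.748, 0.664, 0.001, 0.001]
ft_force: [1.0, 0.0, 0.3]
grip_width: 0.0003
```

Request:
{"name": "step_arm", "arguments": {
  "series": [
    [-0.04, 0, -0.02, 0],
    [-0.04, 0, 0, 0],
    [-0.035, 0, 0, 0],
    [-0.02, 0, 0, 0],
    [0, 0, 0, 0],
    [0, 0, 0, 0],
    [0, 0, 0, 0],
    [0, 0, 0, 0]
  ]
}}

```text
clock: 17.25
eef_pos: [0.3686, 0.1098, 0.2521]
tool_rot: [0.748, 0.663, 0.0, 0.0]
ft_force: [0.3, -0.3, 0.0]
grip_width: 0.0001
```

Run:
```python
from h import *
crop('scene','s6',255,150,365,260,5,1.5);crop('top','t6',245,175,345,245,6,1.3);o=sensors.get_obs();print(toS(o['eef_pos']),o['ft_force'])
a=cv2.imread('pics/s6c.png');b=cv2.imread('pics/t6c.png');c=np.zeros((400,800,3),np.uint8);c[:400,:400]=cv2.resize(a,(400,400));c[:280,400:]=cv2.resize(b,(400,280));cv2.imwrite('pics/m6.png',c)
```

```text
[-214.33383423  -91.5416587   251.89020999] [ 0.69302533  0.10025078 -0.4412375 ]
```

View pics/m6.png

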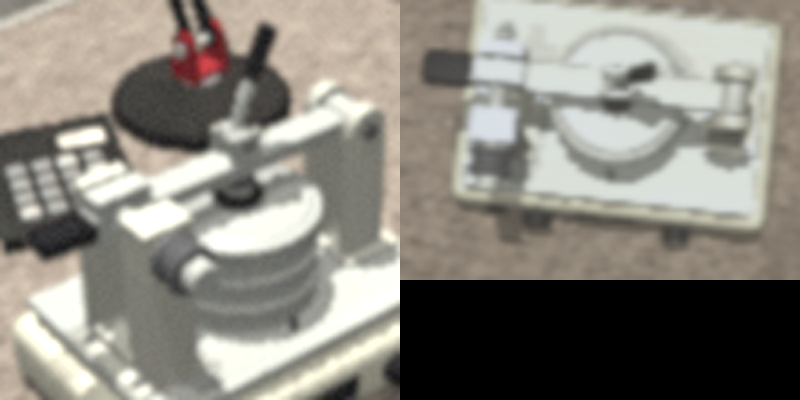

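The pin is home: its head sits against the cheek at (175,262), the button is out at (200,270), and the tip shows behind the far cheek at (505,32). The lever still stands open, with its grip at (260,45). Next is folding the lever.

Run:
```python
from h import *
s=toS(sensors.get_obs()['eef_pos'])
w=[(s,[-120,-20,280],5),([-120,-20,280],[0,20,280],5),([0,20,280],[0,20,230],6)]
pts=[np.array(a)+(np.array(b)-a)*(i+1)/k for a,b,k in w for i in range(k)];rows(s,pts)
def f(b):
    k=min(1,max(.3,b/.8));return np.array([0,-60*np.cos(b)+11.5*np.sin(b)+14.5*k-1,174+60*np.sin(b)+11.5*np.cos(b)-1])
rows([0,20,230],[f(b) for b in np.linspace(1.1,0,24)]);print(f(1.1),f(0))
```

```text
[0.0143, 0.0189, -0.0056, 0], [0.0143, 0.0189, -0.0056, 0], [0.0143, 0.0189, -0.0056, 0], [0.0143, 0.0189, -0.0056, 0], [0.0143, 0.0189, -0.0056, 0], [0.008, 0.024, -0.0, 0], [0.008, 0.024, -0.0, 0], [0.008, 0.024, -0.0, 0], [0.008, 0.024, -0.0, 0], [0.008, 0.024, -0.0, 0], [0.0, 0.0, 0.0083, 0], [0.0, 0.0, 0.0083, 0], [0.0, 0.0, 0.0083, 0], [0.0, 0.0, 0.0083, 0], [0.0, 0.0, 0.0083, 0], [0.0, 0.0, 0.0083, 0], 
[-0.0235, 0.0, -0.0017, 0], [-0.0028, 0.0, 0.0009, 0], [-0.0027, 0.0, 0.001, 0], [-0.0027, 0.0, 0.0011, 0], [-0.0026, 0.0, 0.0013, 0], [-0.0026, 0.0, 0.0014, 0], [-0.0025, 0.0, 0.0015, 0], [-0.0031, 0.0, 0.0016, 0], [-0.0032, 0.0, 0.0017, 0], [-0.0031, 0.0, 0.0019, 0], [-0.003, 0.0, 0.002, 0], [-0.0029, 0.0, 0.0021, 0], [-0.0028, 0.0, 0.0022, 0], [-0.0027, 0.0, 0.0023, 0], [-0.0026, 0.0, 0.0023, 0], [-0.0025, 0.0, 0.0024, 0], [-0.0024, 0.0, 0.0025, 0], [-0.0023, 0.0, 0.0026, 0], [-0.0021, 0.0, 0.0026, 0], [-0.0012, 0.0, 0.0027, 0], [-0.001, 0.0, 0.0027, 0], [-0.0009, 0.0, 0.0028, 0], [-0.0008, 0.0, 0.0028, 0], [-0.0006, 0.0, 0.0029, 0], 
[  0.          -3.46688264 231.688797  ] [  0.   -56.65 184.5 ]
```

Request:
{"name": "step_arm", "arguments": {
  "series": [
    [0.0143, 0.019, -0.0056, 0],
    [0.0143, 0.019, -0.0056, 0],
    [0.0143, 0.019, -0.0056, 0],
    [0.0143, 0.019, -0.0056, 0],
    [0.0143, 0.019, -0.0056, 0],
    [0.008, 0.024, 0, 0],
    [0.008, 0.024, 0, 0],
    [0.008, 0.024, 0, 0]
  ]
}}

```text
clock: 18.15
eef_pos: [0.5465, 0.1846, 0.2795]
tool_rot: [0.748, 0.663, -0.0, -0.0]
ft_force: [-0.2, -0.9, -0.1]
grip_width: -0.0001
```

Request:
{"name": "step_arm", "arguments": {
  "series": [
    [0.008, 0.024, 0, 0],
    [0.008, 0.024, 0, 0],
    [0, 0, 0.008, 0],
    [0, 0, 0.008, 0],
    [0, 0, 0.008, 0],
    [0, 0, 0.008, 0],
    [0, 0, 0.008, 0],
    [0, 0, 0.008, 0]
  ]
}}

```text
clock: 18.95
eef_pos: [0.5946, 0.1935, 0.2318]
tool_rot: [0.749, 0.663, 0.0, 0.0]
ft_force: [-0.1, -0.1, -0.7]
grip_width: -0.0002
```

Request:
{"name": "step_arm", "arguments": {
  "series": [
    [-0.007, 0, 0, 0],
    [-0.007, 0, 0, 0],
    [-0.006, 0, 0, 0],
    [-0.003, 0, 0, 0],
    [-0.003, 0, 0, 0],
    [-0.003, 0, 0, 0],
    [-0.003, 0, 0, 0],
    [0, 0, 0, 0]
  ]
}}

```text
clock: 19.75
eef_pos: [0.5913, 0.1622, 0.2322]
tool_rot: [0.749, 0.663, 0.001, -0.0]
ft_force: [1.0, 1.9, 0.7]
grip_width: 0.0
```

Request:
{"name": "step_arm", "arguments": {
  "series": [
    [-0.003, 0, 0.002, 0],
    [-0.003, 0, 0.002, 0],
    [-0.003, 0, 0.002, 0],
    [-0.003, 0, 0.002, 0],
    [-0.003, 0, 0.002, 0],
    [-0.003, 0, 0.002, 0],
    [-0.003, 0, 0.0022, 0],
    [-0.003, 0, 0.0022, 0]
  ]
}}

```text
clock: 20.55
eef_pos: [0.5885, 0.1377, 0.2155]
tool_rot: [0.749, 0.663, 0.0, 0.0]
ft_force: [1.8, 2.1, 3.3]
grip_width: 0.0001
```

Request:
{"name": "step_arm", "arguments": {
  "series": [
    [-0.0025, 0, 0.0023, 0],
    [-0.0025, 0, 0.0024, 0],
    [-0.0025, 0, 0.0025, 0],
    [-0.0022, 0, 0.0025, 0],
    [-0.002, 0, 0.0026, 0],
    [-0.0015, 0, 0.0026, 0],
    [-0.0012, 0, 0.0026, 0],
    [-0.001, 0, 0.0026, 0]
  ]
}}

```text
clock: 21.35
eef_pos: [0.5862, 0.1227, 0.1953]
tool_rot: [0.749, 0.663, -0.0, -0.0]
ft_force: [-0.3, 3.6, 3.3]
grip_width: 0.0003
```

Request:
{"name": "step_arm", "arguments": {
  "series": [
    [-0.001, 0, 0.002, 0],
    [-0.001, 0, 0.002, 0],
    [-0.001, 0, 0.002, 0],
    [0, 0, 0.0015, 0],
    [0, 0, 0.0015, 0],
    [0, 0, 0.001, 0],
    [0, 0, 0.001, 0],
    [0, 0, 0, 0]
  ]
}}

```text
clock: 22.15
eef_pos: [0.586, 0.1189, 0.1857]
tool_rot: [0.749, 0.663, -0.0, 0.001]
ft_force: [-1.9, 0.3, 9.1]
grip_width: 0.0004
```

Request:
{"name": "step_arm", "arguments": {
  "series": [
    [0, 0, 0.001, 0],
    [0, 0, 0.001, 0],
    [0, 0, 0, 0],
    [0, 0, 0, 0],
    [0, 0, 0, 0],
    [0, 0, 0, 0],
    [0, 0, 0, 0],
    [0, 0, 0, 0]
  ]
}}

```text
clock: 22.95
eef_pos: [0.5861, 0.1188, 0.1854]
tool_rot: [0.749, 0.663, 0.001, 0.001]
ft_force: [-4.9, -0.6, 15.4]
grip_width: -0.0002
```

Stopped hard at z = 185.4 mm against 185.5 mm expected for flat. I'll lift off, move away and check.

Request:
{"name": "step_arm", "arguments": {
  "series": [
    [0, 0, -0.01, 0],
    [0, 0, -0.03, 0],
    [0, 0, -0.03, 0],
    [0, -0.02, -0.02, 0],
    [0, -0.04, 0, 0],
    [0, -0.045, 0, 0],
    [0, -0.045, 0, 0],
    [0, -0.03, 0, 0]
  ]
}}

```text
clock: 23.75
eef_pos: [0.4042, 0.1407, 0.2717]
tool_rot: [0.749, 0.663, -0.002, -0.0]
ft_force: [0.2, 0.0, -0.0]
grip_width: 0.0003
```

Request:
{"name": "step_arm", "arguments": {
  "series": [
    [-0.03, -0.02, 0, 0],
    [-0.03, 0, 0, 0],
    [-0.03, 0, 0, 0],
    [0, 0, 0, 0],
    [0, 0, 0, 0],
    [0, 0, 0, 0],
    [0, 0, 0, 0],
    [0, 0, 0, 0]
  ]
}}

```text
clock: 24.55
eef_pos: [0.3767, 0.0552, 0.2723]
tool_rot: [0.748, 0.663, -0.0, -0.0]
ft_force: [-0.4, -0.2, -0.5]
grip_width: 0.0001
```

Run:
```python
from h import *
crop('scene','s7',255,150,365,260,5,1.5);crop('top','t7',245,175,345,245,6,1.3);o=sensors.get_obs();print(toS(o['eef_pos']),o['ft_force'])
a=cv2.imread('pics/s7c.png');b=cv2.imread('pics/t7c.png');c=np.zeros((400,800,3),np.uint8);c[:400,:400]=cv2.resize(a,(400,400));c[:280,400:]=cv2.resize(b,(400,280));cv2.imwrite('pics/m7.png',c)
```

```text
[-199.42017066 -144.70452237  272.3791312 ] [ 0.11229648  1.24600553 -0.22902091]
```

View pics/m7.png

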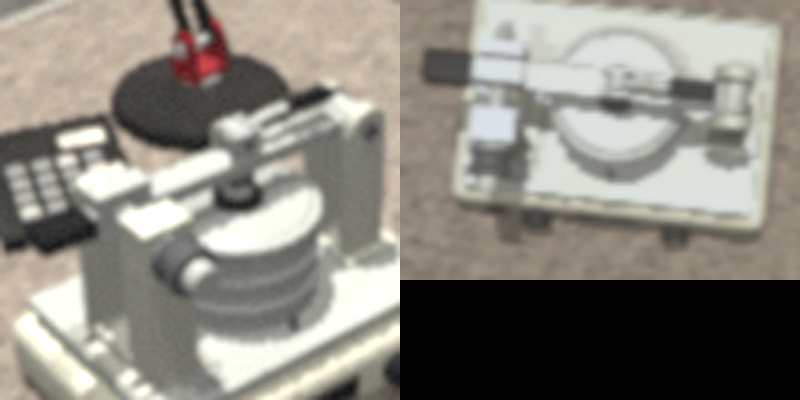

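The lever lies flat along the bar, with its grip at (320,95) in the scene view and (693,90) in the top view. The foot is on the lid, and the pin is home with its button out. Handing in.

```bash
python3 -c "
from workcell import order;print(order.job_done())"
```

```text
the job is handed in; nothing more can be done
None
```

The sieve stack is clamped and the job is handed in, at about 24.7 s on the robot's clock.

**What I did, in order**
1. Pressed the clamp bar down onto its stop. The tab ended at z = 165.0 mm (165 expected), with 14.5 N on the stop.
2. Pushed the pin in by its button to a hard stop at 15.5 N. The finger stopped at shaker x ≈ -90 mm; about -91 mm was expected with the shoulder home. Then I let go.
3. Folded the cam lever flat to a hard stop. The fingertip on the grip was at z = 185.4 mm, against 185.5 mm expected.

**Last checks**
- **Pictures:** They show the bar level in the fork, the pin's head against the near cheek with the button out, and the tip past the far cheek. The lever is flat, the foot is on the lid and the stack is in place. The robot was clear of everything.
- **Bystanders:** I did not touch the bottle, flask or dish, but I took no full picture at the end to confirm them.

**Disagreements**
- **Camera fit:** The two cameras disagreed by about 3–5 mm in the shaker's y. I used a value in between.
- **Push force:** It read only 1–2 N for most of the pin's travel, less than the button spring suggests. It rose only near the end.
- **Balls:** They cannot be seen in the pictures, so the lock is inferred from the button being out and the tip standing past the far cheek. I did not do a pull test.

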